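# Load the carton coder, shut its hood and hold the run plunger half way

### The job

Set the white carton flat into the blue-cornered nest of the carton coder, let go of it, and slide the clear hood fully shut over it by its black handle. Only then press the black hold-to-run plunger on the separate grey station half way down, so that its top is level with the rim of the yellow ring, and finish while still holding it there; pushed much deeper than the rim it trips the stop, which must not happen. Leave everything else on the table where it is.

Things in the scene. Friction and masses are not known exactly. Their poses are not given: they have to be found in the camera images.
- carton_mid (a point): Centre (half-way up) of the white carton, the loose work piece: 60 mm (its x) by 110 mm (its y) by 45 mm high, about 0.12 kg, lying flat with z up; grip it across the 60 mm. Either way round will do in the nest. It and the plunger's station swap sides of the table from run to run.
- nest (a point): Centre of the floor of the coder's carton nest (the deck itself). Axes are the machine's: x across it, y along it towards the grey print head, z up. The carton goes in with its 110 mm along this y. Four blue corner guides, 8 mm high, leave an inside of 70 mm (x) by 120 mm (y); along each long side the middle 76 mm is free for fingers.
- hood (a joint): Sliding clear hood with blue frame, m: 0 = fully shut over the nest (its end stop at the print head), 0.150 = fully open, moved away along the machine's -y. It starts open by 0.135 to 0.150, its mouth at least 17 mm clear of a seated carton's end, stays where it is left and needs about 1.5 N to slide. The hood is a tunnel 100 mm (x) by 126 mm (y), its roof 65 mm above the deck, open towards the nest; it clears a seated carton.
- hood_grip (a point): Centre of the hood's handle: a black upright bar on the middle of the roof, 60 mm long in the machine's x, 14 mm thick in its y, 30 mm high (15 mm above and below this point). It moves with the hood; axes as the machine's. Pinch it across the 14 mm, or push it towards +y to shut the hood. Beyond the table the room's wall stands about 0.6 m ahead of the robot: keep the gripper clear of it.
- plunger (a joint): Travel of the hold-to-run plunger, m: 0 = up, 0.012 = half way (cap level with the yellow rim), 0.024 = bottomed. It is pressed straight down and springs back: about 4 N to start, 10 N at half way, 16 N at the bottom.
- plunger_top (a point): Centre of the top face of the plunger's black cap, a disc 44 mm across on its face, facing up, 66 mm above the table when up; it moves with the plunger. The plunger stands on a fixed grey station 96 mm square.
- ring_rim (a point): Centre of the yellow guard ring round the plunger, at the height of its rim (54 mm above the table, fixed); ring 62 mm inside, 72 mm outside diameter. Closed fingers go inside it.
- coder: Carton coder, a fixed white machine; origin on the table under its deck, axes as the nest's. Deck 124 mm (x) by 308 mm (y), from 161 mm on the -y side of the origin to 147 mm on the +y side, its top 30 mm above the table. The nest's centre lies 55 mm from the origin towards +y. The print head, a grey block 112 mm (x) by 26 mm (y), rises 82 mm above the deck at the +y end; its near face is 65 mm from the nest's centre.
- label_roll: Bystander, leave it: white roll of labels lying flat, 96 mm across, 50 high; origin at the centre of its underside.
- brown_tape: Bystander, leave it: roll of brown tape lying flat, 100 mm across, 48 high; origin at the centre of its underside.
- small_box_1: Bystander, leave it: brown carton, 68 x 120 x 51 mm; origin at the centre of its underside.

How it is judged:
On the way, in this order (a step that is already met when the one before it is completed fails the run):
1. the white carton lies seated in the nest, let go (x of carton_mid in the frame of nest between -0.009 and 0.009 m and y of carton_mid in the frame of nest between -0.01 and 0.01 m and z of carton_mid in the frame of nest between 0.017 and 0.027 m and angle between carton_mid's own z axis and vertical below 0.06 rad and contact force between the fingers and carton below 0.2 N), for 0.2 s.
2. the hood is fully shut over the carton (x of carton_mid in the frame of nest between -0.009 and 0.009 m and y of carton_mid in the frame of nest between -0.01 and 0.01 m and z of carton_mid in the frame of nest between 0.017 and 0.027 m and angle between carton_mid's own z axis and vertical below 0.06 rad and value of joint hood below 0.006 m), for 0.2 s.
3. the plunger is held at half travel (all of step 2 and value of joint plunger between 0.008 and 0.016 m and contact force between any of the fingers, the arm and plunger above 3 N), for 0.5 s.
At the end, for the whole second after the job is handed in: The carton lies flat in the nest (centre within 9 mm across and 10 mm along, resting on the floor, tilt under 0.06 rad), the hood is shut to within 6 mm, and the robot itself holds the plunger at 8 to 16 mm of travel (half way is 12 mm) with more than 3 N (all of step 3); the arm keeps its last pose, push and grip.
It fails at once if the plunger is pushed past 19 mm of travel (stop tripped) (value of joint plunger above 0.019 m).
It fails at once if the plunger is pressed over 6 mm while the hood is more than 20 mm open (value of joint plunger above 0.006 m and value of joint hood above 0.02 m).
It fails at once if a bystander is moved more than 30 mm (distance of any of label_roll, brown_tape, small_box_1 from where it was at the start of the episode above 0.03 m).
It also fails if it takes over 72 s, if anything falls off the work surface, if the arm or the gripper's body presses on something with over 40 N, if the wrist force passes 120 N, or if a joint passes its speed limit or range.

### The arm

A 6-joint arm with a two-finger parallel gripper is mounted at the origin on the work surface; the furniture and walls round the work are solid. World frame = base frame: x ahead of the robot, y to its left, z up, the work surface at z = 0. Lengths are in m, angles in rad, forces in N, time in s.
With the tool pointing down it reaches from about 0.4 to 0.925 m from the base axis. Payload 12.5 kg.
Tool frame: the origin (TCP) lies where the fingers leave the gripper's body, on its centre line; the fingertips stand 78 mm ahead of it and the grasp point (between the pads) lies 59 mm ahead of it; x points along the fingers, y is the direction in which the jaws open and shut, and the axes are right-handed (so a half turn about x gives the same grasp; the last joint's range is limited). The gripper opens to 95 mm and grips with 3 to 60 N. Pads are 20 mm wide; open, the fingers measure 119 mm over their backs; the gripper's body (75 mm by 180 mm) begins 59 mm behind the grasp point.
Start: joints at [-1.341, 0.491, 1.559, -0, 1.092, -0.106], TCP at [0.206, -0.59, 0.292] pointing down, gripper open.
Joint ranges: [-3.1, 3.1], [-0.84, 2.19], [0.05, 2.79], [-1.13, 4.28], [0.06, 2.93], [-2.69, 2.69]. Speed limits (rad/s): [2.22, 2.22, 2.79, 3.14, 3.14, 3.14].

### API

Orientations are given as a 3x3 rotation matrix whose columns are the frame's x, y, z axes.
In Python, from bench import robot gives the robot as it stands.
- The arm moves only by the tool drive_tool, never from a script. Its argument "rows" is a list of rows, each an object of numbers: "ax", "ay", "az": the turn, a rotation vector about the tool's x, y, z in units of 6 degrees (1.0 is 6 degrees); "tx", "ty", "tz": the shift along the tool's x, y, z in units of 25 mm (1.0 is 25 mm); "fingers": the opening in per cent of the stroke, from 0 (shut) to 100 (fully open). In form: [{"ax": .., "ay": .., "az": .., "tx": .., "ty": .., "tz": .., "fingers": ..}, ...]. A call has 1 to 8 rows; each row is the pose to reach, as a shift and turn from the pose commanded when the call began, along the tool's axes at that moment; what a row does not reach only later rows make up. A row lasts 1/8 s, in which the tool goes at most 62.5 mm and 10.7 degrees, less where a joint would pass 70% of its speed; a pose out of reach is approached as far as the arm can. A call with a gripper value outside its range is refused whole. The fingers move at their own pace and stop on an object; "squeeze" is the grip in N (left out, the last holds). Time passes only in rows, so rows that repeat a pose let the fingers close. It gives the time, the measured TCP pose, the force and the opening at its end, in the units of the state.
- robot.sense(): the state, without advancing time (a new reading comes with each control period).
- robot.get_image(name): name is "side" or "top" or "wrist"; returns a dict with "image" (400x640x3 uint8, red, green, blue), "mtx" (3x3 intrinsics, pixels), "k1" (the pictures are not rectified: a ray, as slopes to the right and down, at radius r is drawn at 1 + k1 r^2 times it, then the intrinsics apply), "rvec" (rotation vector, rad) and "tvec" (3), from world to camera coordinates, as OpenCV has them; the wrist camera has in their place "mount" (4x4, takes a point from camera to tool coordinates, whose origin is the TCP and whose axes are the tool frame's). Camera axes: x right, y down, z forward; pixel columns grow to the right and rows downward; lengths in m; the calibration is good to about 2 mm. A picture is of the moment at which its call begins: read the wrist's pose just before it. There is no depth.
- robot.job_done(): hands the job in, once; it reports no verdict.
The state is a dict: "clock": time; "joint_positions": joint angles; "qvel": joint speeds; "effort": joint torques, N m; "position": TCP position; "tool_rot": TCP orientation; "force": force on the tool from outside, world axes, zero at the start; "moment": the same for the moment, N m; "gripper_width": opening from 0.0 (shut) to 1.0 (fully open).
Only numpy, scipy, OpenCV 4.12 (cv2) and the standard library are available. Lean on these libraries where they do the work, as an engineer would, in place of code of your own. Each camera call takes 0.05 s, during which the arm holds its last target. There are 200 camera calls.

## Working session

There is one attempt and no reset: what is moved stays moved. The work goes in short steps, Python scripts to look and compute and a tool call to move; the robot and the scene stay as the last step left them, time stands still between calls to the robot, and variables do not carry over. Pictures are saved under pics/ and viewed, about 8 in all and at most 12, crops included, and the job is handed in when it is done.

Besides the shell and the picture viewer there is one more tool, called by a JSON object that holds its "api" and its "payload". drive_tool: Moves the arm, as the interface text tells. Its arguments: {"type":"object","properties":{"rows":{"type":"array"},"squeeze":{"type":"number"}},"required":["rows"]}

```bash
mkdir -p pics; cat > h.py <<'E'
import numpy as np, cv2, json
from bench import robot
def snap(name,fn):
    s=robot.sense(); d=robot.get_image(name)
    cv2.imwrite(f'pics/{fn}.png',cv2.cvtColor(d['image'],cv2.COLOR_RGB2BGR))
    if name=='wrist':
        M=np.eye(4); M[:3,:3]=s['tool_rot']; M[:3,3]=s['position']; M=M@np.array(d['mount'])
        R=M[:3,:3].T; t=-R@M[:3,3]
    else:
        R=cv2.Rodrigues(np.array(d['rvec'],float))[0]; t=np.array(d['tvec'],float).ravel()
    np.savez(f'pics/{fn}.npz',R=R,t=t,K=d['mtx'],k1=d['k1'])
def w(fn,u,v,z):
    c=np.load(f'pics/{fn}.npz')
    x=cv2.undistortPoints(np.array([[[u,v]]],float),c['K'],np.array([float(c['k1']),0,0,0]))[0,0]
    d=c['R'].T@np.array([x[0],x[1],1]); o=-c['R'].T@c['t']
    return o+d*(z-o[2])/d[2]
def px(fn,p):
    c=np.load(f'pics/{fn}.npz')
    return cv2.projectPoints(np.array([p],float),cv2.Rodrigues(c['R'])[0],c['t'],c['K'],np.array([float(c['k1']),0,0,0]))[0].ravel()
def go(p,yaw_y=None,fingers=None):
    "shift in units from present pose to TCP world p; yaw_y: wanted direction (2) of jaw axis, tool down"
    s=robot.sense(); R=np.array(s['tool_rot']); d=R.T@(np.array(p)-s['position'])/.025
    r=np.zeros(3)
    if yaw_y is not None:
        y=np.array([*yaw_y,0])/np.hypot(*yaw_y); x=np.array([0,0,-1.])
        if y@R[:,1]<0: y=-y
        G=np.c_[x,y,np.cross(x,y)]; r=cv2.Rodrigues(R.T@G)[0].ravel()/np.deg2rad(6)
    print('t',d.round(3),'a',r.round(3))
E
python3 - <<'E'
from h import *
snap('top','top0'); snap('side','side0'); s=robot.sense()
for k in('clock','position','tool_rot','gripper_width','force'):print(k,np.round(s[k],4).tolist())
for f in('top0','side0'):
    c=np.load(f'pics/{f}.npz');print(f,(-c['R'].T@c['t']).round(3),c['R'].round(2).tolist(),c['K'][0,0],c['k1'])
E
```

```text
clock 0.1
position [0.2059, -0.59, 0.2917]
tool_rot [[-0.0002, 0.3295, -0.9442], [0.0009, -0.9442, -0.3295], [-1.0, -0.0009, -0.0001]]
gripper_width 0.9991
force [0.4404, 0.1789, -0.1657]
top0 [-0.274  0.049  1.107] [[-0.08, -1.0, 0.0], [-0.84, 0.06, -0.54], [0.54, -0.04, -0.84]] 426.17660821838314 -0.07275634310035896
side0 [0.394 0.804 1.324] [[-1.0, 0.02, 0.02], [0.0, 0.84, -0.55], [-0.02, -0.55, -0.84]] 513.2184400602838 -0.08554129258417359
```

View pics/top0.png

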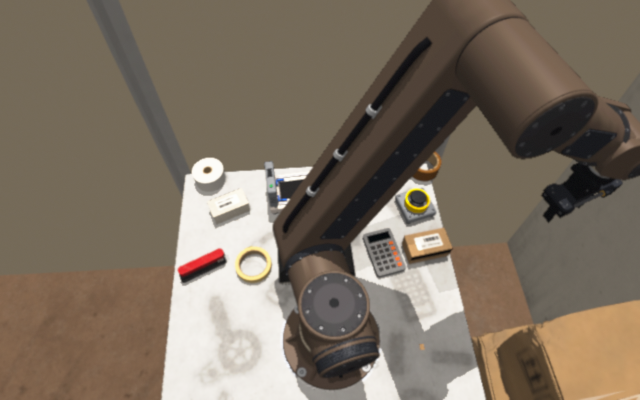

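View pics/side0.png

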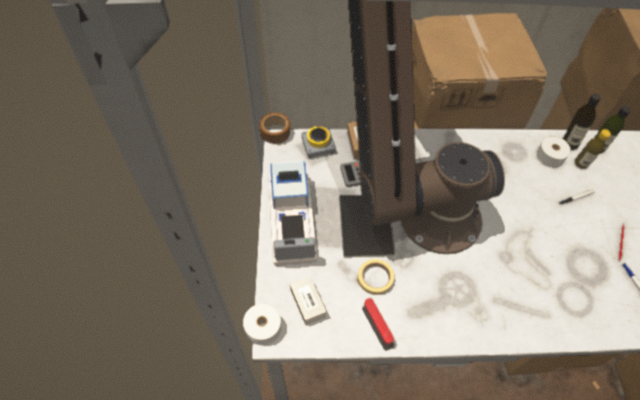

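```bash
python3 - <<'E'
from h import *
im=cv2.imread('pics/side0.png')[118:348,245:400]
cv2.imwrite('pics/c1.png',cv2.resize(im,None,fx=2.6*1,fy=2.6,interpolation=cv2.INTER_CUBIC))
for n,u,v,z in [('carton',308,300,.045),('rim',318,134,.054),('head',295,240,.112),('nest',294,228,.03),('handle',289,176,.11),('roll',262,322,.05)]: print(n,w('side0',u,v,z).round(3))
s=robot.sense();d=robot.get_image('wrist');print(np.round(d['mount'],3).tolist(),d['mtx'][0][0])
E
```

```text
carton [0.402 0.279 0.045]
rim [ 0.369 -0.289  0.054]
head [0.436 0.134 0.112]
nest [0.443 0.049 0.03 ]
handle [ 0.457 -0.08   0.11 ]
roll [0.521 0.341 0.05 ]
[[0.001, -0.271, 0.963, -0.093], [1.0, -0.0, -0.001, -0.0], [0.0, 0.963, 0.271, -0.077], [0.0, 0.0, 0.0, 1.0]] 324.6889037825367
```

View pics/c1.png

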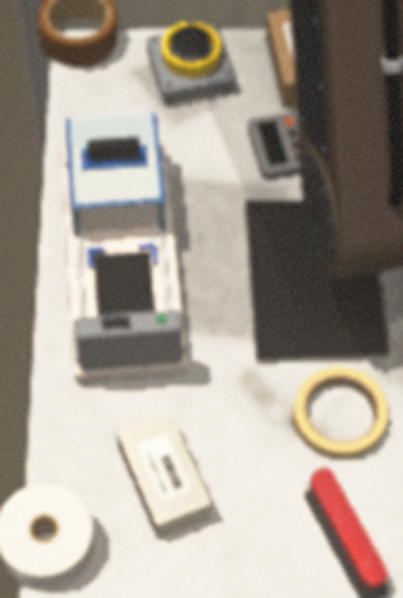

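```bash
python3 - <<'E'
from h import *
go([.46,-.30,.36],[1,0])
go([.47,-.05,.36],[1,0])
P=[w('side0',245+u/2.6,118+v/2.6,.045) for u,v in[(120,434),(172,424),(213,505),(160,525)]]
print(np.round(P,3))
E
```

```text
t [ -2.72   -7.605 -13.418] a [-1.1794e+01 -6.0000e-03  6.0000e-03]
t [ -2.712 -16.915 -17.09 ] a [-1.1794e+01 -6.0000e-03  6.0000e-03]
[[0.447 0.235 0.045]
 [0.393 0.224 0.045]
 [0.353 0.314 0.045]
 [0.406 0.334 0.045]]
```

{"api": "drive_tool", "payload": {"rows": [{"ax": -2,"tx": -1.5,"ty": -1.3,"tz": -2.2,"fingers": 100},{"ax": -3.5,"tx": -2.7,"ty": -2.8,"tz": -4.8,"fingers": 100},{"ax": -5,"tx": -2.7,"ty": -4.4,"tz": -7.5,"fingers": 100},{"ax": -6.5,"tx": -2.7,"ty": -6,"tz": -10.5,"fingers": 100},{"ax": -8.2,"tx": -2.7,"ty": -7.6,"tz": -13.4,"fingers": 100},{"ax": -10,"tx": -2.7,"ty": -10,"tz": -14.4,"fingers": 100},{"ax": -11.8,"tx": -2.7,"ty": -14,"tz": -16,"fingers": 100},{"ax": -11.8,"tx": -2.7,"ty": -16.9,"tz": -17.1,"fingers": 100}]}}

```text
validation failed for argument at $.ro...
```

```bash
python3 - <<'E'
from h import *
s=robot.sense();print(s['clock'],np.round(s['position'],4),np.round(s['tool_rot'],3).tolist())
go([.47,-.05,.36],[1,0])
E
```

```text
0.15 [ 0.2059 -0.59    0.2918] [[-0.0, 0.329, -0.944], [0.001, -0.944, -0.329], [-1.0, -0.001, -0.0]]
t [ -2.712 -16.915 -17.09 ] a [-1.1794e+01 -6.0000e-03  6.0000e-03]
```

{"api": "drive_tool", "payload": {"rows": [{"ax": -2,"ay": 0,"az": 0,"tx": -1.5,"ty": -1.3,"tz": -2.2,"fingers": 100},{"ax": -3.5,"ay": 0,"az": 0,"tx": -2.7,"ty": -2.8,"tz": -4.8,"fingers": 100},{"ax": -5,"ay": 0,"az": 0,"tx": -2.7,"ty": -4.4,"tz": -7.5,"fingers": 100},{"ax": -6.5,"ay": 0,"az": 0,"tx": -2.7,"ty": -6,"tz": -10.5,"fingers": 100},{"ax": -8.2,"ay": 0,"az": 0,"tx": -2.7,"ty": -7.6,"tz": -13.4,"fingers": 100},{"ax": -10,"ay": 0,"az": 0,"tx": -2.7,"ty": -10,"tz": -14.4,"fingers": 100},{"ax": -11.8,"ay": 0,"az": 0,"tx": -2.7,"ty": -14,"tz": -16,"fingers": 100},{"ax": -11.8,"ay": 0,"az": 0,"tx": -2.7,"ty": -16.9,"tz": -17.1,"fingers": 100}]}}

```text
clock: 1.15
position: [0.4512, -0.1835, 0.3592]
tool_rot: [[-0.0, 1.0, 0.004], [0.0, 0.004, -1.0], [-1.0, -0.0, -0.0]]
force: [0.8, -0.2, -0.3]
gripper_width: 1.002
```

```bash
python3 - <<'E'
from h import *
s=robot.sense();print(s['clock'],np.round(s['position'],4),np.round(s['tool_rot'],3).tolist())
go([.47,-.05,.36],[1,0])
E
```

```text
1.15 [ 0.4512 -0.1835  0.3592] [[-0.0, 1.0, 0.004], [0.0, 0.004, -1.0], [-1.0, -0.0, -0.0]]
t [-0.033  0.77  -5.336] a [ 0.035 -0.001  0.001]
```

{"api": "drive_tool", "payload": {"rows": [{"ax": 0,"ay": 0,"az": 0,"tx": 0,"ty": 0,"tz": -2.4,"fingers": 100},{"ax": 0,"ay": 0,"az": 0,"tx": 0,"ty": 0,"tz": -4.8,"fingers": 100},{"ax": 0,"ay": 0,"az": 0,"tx": 0,"ty": 0,"tz": -7.2,"fingers": 100},{"ax": 0,"ay": 0,"az": 0,"tx": 0,"ty": 0,"tz": -9.2,"fingers": 100},{"ax": 0,"ay": 0,"az": 0,"tx": 0,"ty": 0,"tz": -9.2,"fingers": 100},{"ax": 0,"ay": 0,"az": 0,"tx": 0,"ty": 0,"tz": -9.2,"fingers": 100},{"ax": 0,"ay": 0,"az": 0,"tx": 0,"ty": 0,"tz": -9.2,"fingers": 100}]}}

```text
clock: 2.02
position: [0.4509, 0.0435, 0.3592]
tool_rot: [[-0.0, 1.0, -0.001], [-0.0, -0.001, -1.0], [-1.0, -0.0, 0.0]]
force: [0.6, -0.4, -0.5]
gripper_width: 1.001
```

```bash
python3 - <<'E'
from h import *
s=robot.sense();print(s['clock'],np.round(s['position'],4),np.round(s['qvel'],3),np.round(s['force'],2))
snap('wrist','w1')
im=cv2.imread('pics/w1.png');cv2.imwrite('pics/w1b.png',cv2.resize(im,(800,500),interpolation=cv2.INTER_CUBIC))
E
```

```text
2.025 [0.4509 0.0435 0.3592] [-0.006 -0.001  0.001  0.    -0.001  0.004] [ 0.64 -0.41 -0.48]
```

View pics/w1b.png

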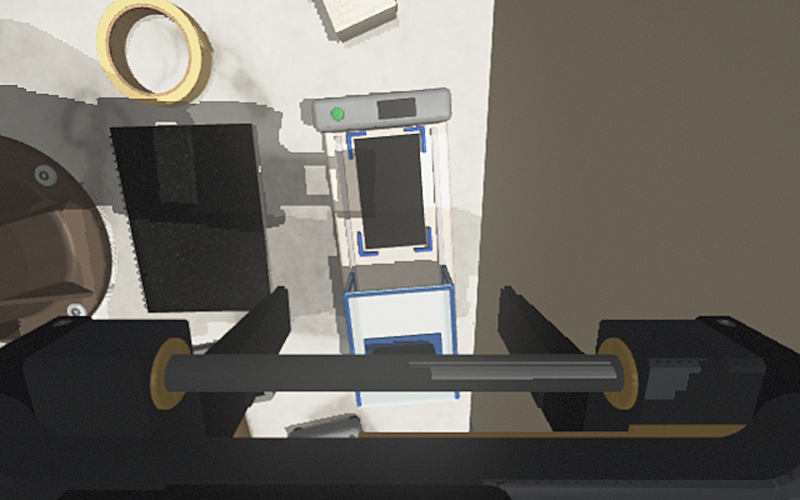

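```bash
python3 - <<'E'
from h import *
im=cv2.imread('pics/w1.png')[65:245,245:375]
cv2.imwrite('pics/c2.png',cv2.resize(im,None,fx=3.3,fy=3.3,interpolation=cv2.INTER_CUBIC))
E
```

```text
(no output)
```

View pics/c2.png

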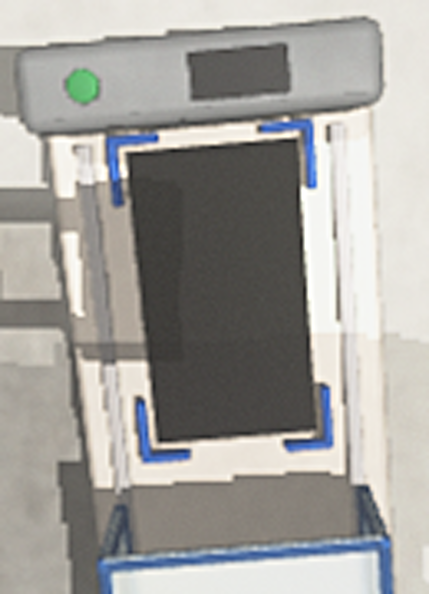

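```bash
python3 - <<'E'
from h import *
f=lambda u,v,z:w('w1',245+u/3.3-.35,65+v/3.3-.35,z)
def rect(P):
    P=np.array(P)[:,:2];c=P.mean(0)
    y=(P[0]+P[1]-P[2]-P[3])/2; x=(P[1]+P[2]-P[0]-P[3])/2
    print(c.round(4),'W',np.linalg.norm(x).round(4),np.degrees(np.arctan2(x[1],x[0])).round(2),'L',np.linalg.norm(y).round(4),(np.degrees(np.arctan2(y[1],y[0]))-90).round(2));return c
rect([f(*p,.038) for p in[(108,138),(313,121),(333,447),(143,462)]])
rect([f(*p,.03) for p in[(128,153),(298,139),(315,432),(157,441)]])
h=[f(*p,.095) for p in[(101,561),(388,540)]];print(np.round(h,4),h[1]-h[0])
h=[f(*p,.112) for p in[(20,52),(380,20)]];print(np.round(h,4),h[1]-h[0])
h=[f(*p,.112) for p in[(35,132),(380,105)]];print(np.round(h,4),h[1]-h[0])
hb=[w('w1',u/1.25,v/1.25,.095) for u,v in[(357,404),(459,397)]];print(np.round(hb,4),hb[1]-hb[0])
hd=[w('w1',u/1.25,v/1.25,.125) for u,v in[(368,353),(439,351)]];print(np.round(hd,4))
print(w('w1',362/1.25,18/1.25,.045))
go([.402,.20,.33],[.92,.39])
E
```

```text
[0.4488 0.0624] W 0.0766 4.56 L 0.1261 4.67
[0.4489 0.0621] W 0.0647 3.89 L 0.1148 4.37
[[ 0.4047 -0.0234  0.095 ]
 [ 0.507  -0.0155  0.095 ]] [0.10229204 0.0078748  0.        ]
[[0.3883 0.1468 0.112 ]
 [0.4957 0.1556 0.112 ]] [0.10741351 0.00883042 0.        ]
[[0.3916 0.1238 0.112 ]
 [0.4966 0.1315 0.112 ]] [0.10495862 0.00773633 0.        ]
[[ 0.4138 -0.1451  0.095 ]
 [ 0.518  -0.1369  0.095 ]] [ 1.04232779e-01  8.17249359e-03 -5.55111512e-17]
[[ 0.4283 -0.0691  0.125 ]
 [ 0.4924 -0.0672  0.125 ]]
[0.4233661  0.22177866 0.045     ]
t [ 1.17  -1.964 -6.258] a [-3.838e+00  2.000e-03  1.000e-03]
```

{"api": "drive_tool", "payload": {"rows": [{"ax": -1.3,"ay": 0,"az": 0,"tx": 0.4,"ty": -0.3,"tz": -2.1,"fingers": 100},{"ax": -2.6,"ay": 0,"az": 0,"tx": 1,"ty": -0.6,"tz": -4.2,"fingers": 100},{"ax": -3.8,"ay": 0,"az": 0,"tx": 1.2,"ty": -0.8,"tz": -6.2,"fingers": 100},{"ax": -3.8,"ay": 0,"az": 0,"tx": 1.2,"ty": -0.8,"tz": -6.2,"fingers": 100},{"ax": -3.8,"ay": 0,"az": 0,"tx": 1.2,"ty": -0.8,"tz": -6.2,"fingers": 100},{"ax": -3.8,"ay": 0,"az": 0,"tx": 1.2,"ty": -0.8,"tz": -6.2,"fingers": 100}]}}

```text
clock: 2.82
position: [0.4311, 0.1983, 0.3295]
tool_rot: [[0.0, 0.923, 0.386], [-0.0, 0.386, -0.923], [-1.0, 0.0, 0.0]]
force: [0.1, -1.7, 0.0]
gripper_width: 0.999
```

```bash
python3 - <<'E'
from h import *
s=robot.sense();print(s['clock'],np.round(s['position'],4),np.round(s['qvel'],3))
snap('wrist','w2')
im=cv2.imread('pics/w2.png');cv2.imwrite('pics/w2b.png',cv2.resize(im,(800,500),interpolation=cv2.INTER_CUBIC))
E
```

```text
2.825 [0.4311 0.1983 0.3295] [ 0.    -0.001 -0.     0.001 -0.001  0.001]
```

View pics/w2b.png

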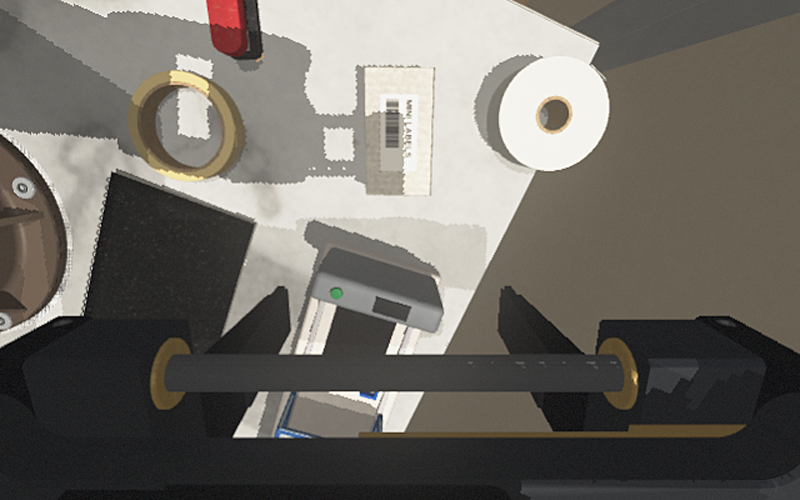

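```bash
python3 - <<'E'
from h import *
P=np.array([w('w2',u/1.25,v/1.25,.045)[:2] for u,v in[(364,67),(432,68),(431.5,194),(366,193)]])
c=P.mean(0);y=(P[0]+P[1]-P[2]-P[3])/2; x=(P[1]+P[2]-P[0]-P[3])/2
print(c,x,y,np.linalg.norm(x),np.linalg.norm(y),np.degrees(np.arctan2(x[1],x[0])),np.degrees(np.arctan2(-y[0],y[1])))
a=np.arctan2(-y[0],y[1])
go([*c,.16],[np.cos(a),np.sin(a)]); go([*c,.089],[np.cos(a),np.sin(a)])
E
```

```text
[0.4058868  0.27250004] [0.05540527 0.02220992] [-0.04266937  0.09952191] 0.05969107051904879 0.10828335611068686 21.84401820558785 23.206918980899086
t [ 6.78   0.213 -3.126] a [-0.085  0.002 -0.002]
t [ 9.62   0.212 -3.126] a [-0.085  0.002 -0.002]
```

{"api": "drive_tool", "payload": {"rows": [{"ax": 0,"ay": 0,"az": 0,"tx": 1.6,"ty": 0.2,"tz": -1.6,"fingers": 100},{"ax": 0,"ay": 0,"az": 0,"tx": 3.2,"ty": 0.2,"tz": -3.1,"fingers": 100},{"ax": 0,"ay": 0,"az": 0,"tx": 5.6,"ty": 0.2,"tz": -3.1,"fingers": 100},{"ax": 0,"ay": 0,"az": 0,"tx": 7.6,"ty": 0.2,"tz": -3.1,"fingers": 100},{"ax": 0,"ay": 0,"az": 0,"tx": 9.0,"ty": 0.2,"tz": -3.1,"fingers": 100},{"ax": 0,"ay": 0,"az": 0,"tx": 9.6,"ty": 0.2,"tz": -3.1,"fingers": 100},{"ax": 0,"ay": 0,"az": 0,"tx": 9.6,"ty": 0.2,"tz": -3.1,"fingers": 70},{"ax": 0,"ay": 0,"az": 0,"tx": 9.6,"ty": 0.2,"tz": -3.1,"fingers": 50}], "squeeze": 15}}

```text
clock: 3.88
position: [0.4058, 0.2729, 0.0905]
tool_rot: [[0.002, 0.922, 0.388], [0.001, 0.388, -0.922], [-1.0, 0.002, -0.0]]
force: [0.3, 0.5, 0.2]
gripper_width: 0.847
```

{"api": "drive_tool", "payload": {"rows": [{"ax": 0,"ay": 0,"az": 0,"tx": 0,"ty": 0,"tz": 0,"fingers": 45},{"ax": 0,"ay": 0,"az": 0,"tx": 0,"ty": 0,"tz": 0,"fingers": 45},{"ax": 0,"ay": 0,"az": 0,"tx": 0,"ty": 0,"tz": 0,"fingers": 45},{"ax": 0,"ay": 0,"az": 0,"tx": 0,"ty": 0,"tz": 0,"fingers": 45}], "squeeze": 15}}

```text
clock: 4.38
position: [0.4053, 0.2729, 0.09]
tool_rot: [[0.001, 0.922, 0.388], [0.0, 0.388, -0.922], [-1.0, 0.001, 0.0]]
force: [-1.8, -0.9, 7.6]
gripper_width: 0.633
```

{"api": "drive_tool", "payload": {"rows": [{"ax": 0,"ay": 0,"az": 0,"tx": -1.5,"ty": 0,"tz": 0,"fingers": 45},{"ax": 0,"ay": 0,"az": 0,"tx": -3.5,"ty": 0,"tz": 0,"fingers": 45},{"ax": 0,"ay": 0,"az": 0,"tx": -5.5,"ty": 0,"tz": 0,"fingers": 45},{"ax": 0,"ay": 0,"az": 0,"tx": -6.4,"ty": 0,"tz": 0,"fingers": 45},{"ax": 0,"ay": 0,"az": 0,"tx": -6.4,"ty": 0,"tz": 0,"fingers": 45}]}}

```text
clock: 5.0
position: [0.4054, 0.273, 0.2507]
tool_rot: [[0.003, 0.922, 0.388], [0.001, 0.388, -0.922], [-1.0, 0.003, -0.0]]
force: [0.6, -0.0, -1.9]
gripper_width: 0.63
```

```bash
python3 - <<'E'
from h import *
s=robot.sense();print(np.round(s['position'],4),s['gripper_width'],np.round(s['force'],2))
a=np.radians(4.5);go([.4489,.0622,.25],[np.cos(a),np.sin(a)])
E
```

```text
[0.4054 0.273  0.2507] 0.6303273720474292 [ 0.56 -0.03 -1.91]
t [ 0.02  -1.67   8.446] a [ 3.058 -0.006 -0.031]
```

{"api": "drive_tool", "payload": {"rows": [{"ax": 0.6,"ay": 0,"az": 0,"tx": 0,"ty": -0.3,"tz": 1.7,"fingers": 45},{"ax": 1.2,"ay": 0,"az": 0,"tx": 0,"ty": -0.7,"tz": 3.5,"fingers": 45},{"ax": 1.8,"ay": 0,"az": 0,"tx": 0,"ty": -1.05,"tz": 5.3,"fingers": 45},{"ax": 2.5,"ay": 0,"az": 0,"tx": 0,"ty": -1.4,"tz": 7.1,"fingers": 45},{"ax": 3.06,"ay": 0,"az": -0.03,"tx": 0,"ty": -1.67,"tz": 8.2,"fingers": 45},{"ax": 3.06,"ay": 0,"az": -0.03,"tx": 0,"ty": -1.67,"tz": 8.45,"fingers": 45},{"ax": 3.06,"ay": 0,"az": -0.03,"tx": 0,"ty": -1.67,"tz": 8.45,"fingers": 45},{"ax": 3.06,"ay": 0,"az": -0.03,"tx": 0,"ty": -1.67,"tz": 8.45,"fingers": 45}]}}

```text
clock: 6.0
position: [0.4485, 0.0628, 0.249]
tool_rot: [[-0.004, 0.997, 0.08], [-0.001, 0.08, -0.997], [-1.0, -0.004, 0.0]]
force: [-0.6, -0.9, -2.1]
gripper_width: 0.631
```

```bash
python3 - <<'E'
from h import *
s=robot.sense();print(s['clock'],np.round(s['position'],4),s['gripper_width'],np.round(s['force'],2))
a=np.radians(4.5);go([.4489,.0622,.25],[np.cos(a),np.sin(a)])
go([.4489,.0622,.121],[np.cos(a),np.sin(a)])
snap('wrist','w3')
im=cv2.imread('pics/w3.png');cv2.imwrite('pics/w3b.png',cv2.resize(im,(800,500),interpolation=cv2.INTER_CUBIC))
E
```

```text
6.0 [0.4485 0.0628 0.249 ] 0.6313725089701028 [-0.64 -0.88 -2.07]
t [-0.042  0.014  0.026] a [0.012 0.004 0.036]
t [5.118 0.034 0.024] a [0.012 0.004 0.036]
```

View pics/w3b.png

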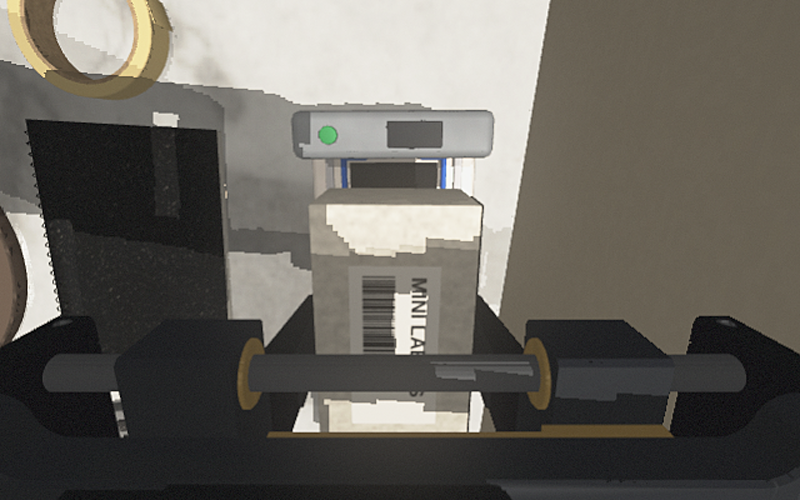

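```bash
python3 - <<'E'
from h import *
a=np.radians(4.5);ex=np.array([np.cos(a),np.sin(a)]);ey=np.array([-ex[1],ex[0]]);n=np.array([.4489,.0622])
for nm,u,v,z in[('topL',311,203,.204),('topR',482,203,.204),('botL',319,190,.159),('botR',473,190,.159),('gL',344,170,.038),('gR',444,170,.038),('head near L',296,157,.112),('R',492,157,.112)]:
    p=w('w3',u/1.25,v/1.25,z)[:2]-n;print(nm,(p@ex).round(4),(p@ey).round(4))
E
```

```text
topL -0.0282 0.0552
topR 0.0303 0.0553
botL -0.0337 0.0537
botR 0.0357 0.0538
gL -0.0371 0.0525
gR 0.0367 0.0526
head near L -0.0543 0.0658
R 0.0542 0.0659
```

{"api": "drive_tool", "payload": {"rows": [{"ax": 0,"ay": 0,"az": 0.03,"tx": 1.5,"ty": 0,"tz": 0,"fingers": 45},{"ax": 0,"ay": 0,"az": 0.03,"tx": 3.2,"ty": 0,"tz": 0,"fingers": 45},{"ax": 0,"ay": 0,"az": 0.03,"tx": 4.3,"ty": 0,"tz": 0,"fingers": 45},{"ax": 0,"ay": 0,"az": 0.03,"tx": 4.8,"ty": 0,"tz": 0,"fingers": 45},{"ax": 0,"ay": 0,"az": 0.03,"tx": 5.0,"ty": 0,"tz": 0,"fingers": 45},{"ax": 0,"ay": 0,"az": 0.03,"tx": 5.1,"ty": 0,"tz": 0,"fingers": 45},{"ax": 0,"ay": 0,"az": 0.03,"tx": 5.15,"ty": 0,"tz": 0,"fingers": 45},{"ax": 0,"ay": 0,"az": 0.03,"tx": 5.15,"ty": 0,"tz": 0,"fingers": 45}]}}

```text
clock: 7.05
position: [0.4485, 0.0619, 0.121]
tool_rot: [[0.001, 0.997, 0.078], [-0.001, 0.078, -0.997], [-1.0, 0.001, 0.001]]
force: [1.0, 0.0, -1.8]
gripper_width: 0.635
```

{"api": "drive_tool", "payload": {"rows": [{"ax": 0,"ay": 0,"az": 0,"tx": 0.03,"ty": 0,"tz": 0,"fingers": 45},{"ax": 0,"ay": 0,"az": 0,"tx": 0.03,"ty": 0,"tz": 0,"fingers": 75},{"ax": 0,"ay": 0,"az": 0,"tx": 0.03,"ty": 0,"tz": 0,"fingers": 90},{"ax": 0,"ay": 0,"az": 0,"tx": 0.03,"ty": 0,"tz": 0,"fingers": 90},{"ax": 0,"ay": 0,"az": 0,"tx": -0.5,"ty": 0,"tz": 0,"fingers": 90},{"ax": 0,"ay": 0,"az": 0,"tx": -2,"ty": 0,"tz": 0,"fingers": 90},{"ax": 0,"ay": 0,"az": 0,"tx": -4,"ty": 0,"tz": 0,"fingers": 90},{"ax": 0,"ay": 0,"az": 0,"tx": -6,"ty": 0,"tz": 0,"fingers": 50}]}}

```text
clock: 8.05
position: [0.448, 0.062, 0.273]
tool_rot: [[0.0, 0.997, 0.078], [-0.001, 0.078, -0.997], [-1.0, 0.0, 0.001]]
force: [0.7, 0.7, -0.8]
gripper_width: 0.84
```

{"api": "drive_tool", "payload": {"rows": [{"ax": 0,"ay": 0,"az": 0,"tx": -0.5,"ty": 0,"tz": 0,"fingers": 0},{"ax": 0,"ay": 0,"az": 0,"tx": -0.5,"ty": 0,"tz": 0,"fingers": 0},{"ax": 0,"ay": 0,"az": 0,"tx": -0.5,"ty": 0,"tz": 0,"fingers": 0},{"ax": 0,"ay": 0,"az": 0,"tx": -0.5,"ty": 0,"tz": 0,"fingers": 0}]}}

```text
clock: 8.55
position: [0.4481, 0.062, 0.2819]
tool_rot: [[-0.002, 0.997, 0.078], [-0.001, 0.078, -0.997], [-1.0, -0.002, 0.0]]
force: [0.2, -0.2, 0.1]
gripper_width: 0.432
```

```bash
python3 - <<'E'
from h import *
s=robot.sense();print(s['clock'],np.round(s['position'],4),s['gripper_width'],np.round(s['force'],2))
snap('wrist','w4')
im=cv2.imread('pics/w4.png');cv2.imwrite('pics/w4b.png',cv2.resize(im,(800,500),interpolation=cv2.INTER_CUBIC))
E
```

```text
8.55 [0.4481 0.062  0.2819] 0.4315002054787528 [ 0.23 -0.23  0.14]
```

View pics/w4b.png

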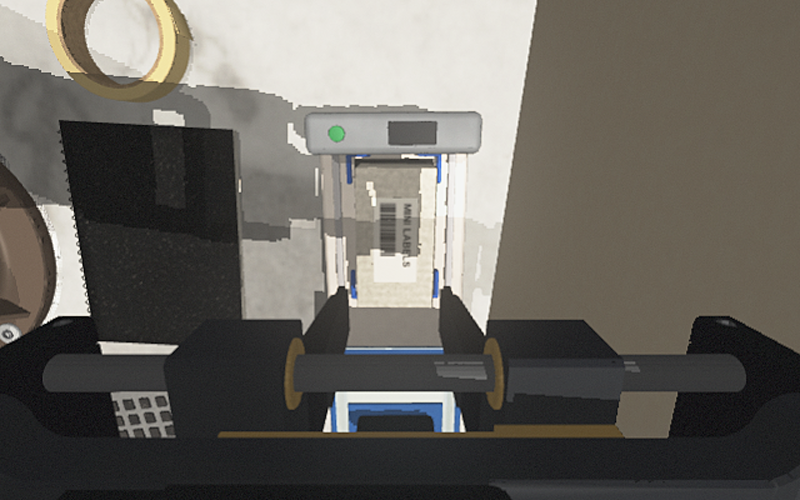

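```bash
python3 - <<'E'
from h import *
a=np.radians(4.5);ex=np.array([np.cos(a),np.sin(a)]);ey=np.array([-ex[1],ex[0]]);n=np.array([.4489,.0622])
for u,v in[(356,166),(436,167),(436,307),(356,307)]:
    p=w('w4',u/1.25,v/1.25,.075)[:2]-n;print((p@ex).round(4),(p@ey).round(4))
for u,v in[(357,416),(436,416)]:
    p=w('w4',u/1.25,v/1.25,.125)[:2]-n;print('handle top near',(p@ex).round(4),(p@ey).round(4))
for d,z in((-.195,.27),(-.195,.182),(-.017,.182)): go([*(n+d*ey),z],ex)
E
```

```text
-0.0278 0.055
0.0303 0.0542
0.0333 -0.0559
-0.0307 -0.0559
handle top near -0.0271 -0.1192
handle top near 0.0302 -0.1192
t [0.487 0.033 7.793] a [-0.004  0.004  0.019]
t [4.007 0.04  7.791] a [-0.004  0.004  0.019]
t [4.004 0.037 0.671] a [-0.004  0.004  0.019]
```

{"api": "drive_tool", "payload": {"rows": [{"ax": 0,"ay": 0,"az": 0.02,"tx": 0,"ty": 0.04,"tz": 2.2,"fingers": 0},{"ax": 0,"ay": 0,"az": 0.02,"tx": 0,"ty": 0.04,"tz": 4.5,"fingers": 0},{"ax": 0,"ay": 0,"az": 0.02,"tx": 0.4,"ty": 0.04,"tz": 6.8,"fingers": 0},{"ax": 0,"ay": 0,"az": 0.02,"tx": 0.5,"ty": 0.04,"tz": 7.8,"fingers": 0},{"ax": 0,"ay": 0,"az": 0.02,"tx": 0.5,"ty": 0.04,"tz": 7.8,"fingers": 0},{"ax": 0,"ay": 0,"az": 0.02,"tx": 2.2,"ty": 0.04,"tz": 7.8,"fingers": 0},{"ax": 0,"ay": 0,"az": 0.02,"tx": 3.5,"ty": 0.04,"tz": 7.8,"fingers": 0},{"ax": 0,"ay": 0,"az": 0.02,"tx": 4.0,"ty": 0.04,"tz": 7.8,"fingers": 0}]}}

```text
clock: 9.6
position: [0.4641, -0.1312, 0.1818]
tool_rot: [[-0.0, 0.997, 0.079], [0.001, 0.079, -0.997], [-1.0, -0.0, -0.001]]
force: [-0.6, -0.1, -0.1]
gripper_width: 0.009
```

{"api": "drive_tool", "payload": {"rows": [{"ax": 0,"ay": 0,"az": 0,"tx": 0,"ty": 0,"tz": -0.6,"fingers": 0},{"ax": 0,"ay": 0,"az": 0,"tx": 0,"ty": 0,"tz": -1.2,"fingers": 0},{"ax": 0,"ay": 0,"az": 0,"tx": 0,"ty": 0,"tz": -1.7,"fingers": 0},{"ax": 0,"ay": 0,"az": 0,"tx": 0,"ty": 0,"tz": -2.2,"fingers": 0}]}}

```text
clock: 10.1
position: [0.4604, -0.0766, 0.1839]
tool_rot: [[0.004, 0.997, 0.079], [-0.001, 0.079, -0.997], [-1.0, 0.003, 0.001]]
force: [-0.3, -1.4, 1.7]
gripper_width: -0.001
```

```bash
python3 - <<'E'
from h import *
s=robot.sense();print(s['clock'],np.round(s['position'],4),s['gripper_width'],np.round(s['force'],2),np.round(s['qvel'],3))
a=np.radians(4.5);ex=np.array([np.cos(a),np.sin(a)]);ey=np.array([-ex[1],ex[0]]);n=np.array([.4489,.0622])
go([*(n-.017*ey),.182],ex)
E
```

```text
10.1 [ 0.4604 -0.0766  0.1839] -0.0009899284900067602 [-0.28 -1.43  1.65] [ 0.195 -0.023  0.058  0.003 -0.035  0.197]
t [ 0.069 -0.023 -4.892] a [ 0.002  0.012 -0.033]
```

{"api": "drive_tool", "payload": {"rows": [{"ax": 0,"ay": 0,"az": 0,"tx": 0,"ty": 0,"tz": -0.7,"fingers": 0},{"ax": 0,"ay": 0,"az": 0,"tx": 0,"ty": 0,"tz": -1.4,"fingers": 0},{"ax": 0,"ay": 0,"az": 0,"tx": 0,"ty": 0,"tz": -2.1,"fingers": 0},{"ax": 0,"ay": 0,"az": 0,"tx": 0,"ty": 0,"tz": -2.8,"fingers": 0},{"ax": 0,"ay": 0,"az": 0,"tx": 0,"ty": 0,"tz": -3.4,"fingers": 0},{"ax": 0,"ay": 0,"az": 0,"tx": 0,"ty": 0,"tz": -3.9,"fingers": 0},{"ax": 0,"ay": 0,"az": 0,"tx": 0,"ty": 0,"tz": -4.2,"fingers": 0},{"ax": 0,"ay": 0,"az": 0,"tx": 0,"ty": 0,"tz": -4.2,"fingers": 0}]}}

```text
clock: 11.1
position: [0.452, 0.0276, 0.183]
tool_rot: [[0.002, 0.997, 0.079], [-0.0, 0.079, -0.997], [-1.0, 0.002, 0.0]]
force: [0.1, 0.2, 0.2]
gripper_width: 0.007
```

```bash
python3 - <<'E'
from h import *
s=robot.sense();print(s['clock'],np.round(s['position'],4),np.round(s['force'],2))
a=np.radians(4.5);ex=np.array([np.cos(a),np.sin(a)]);ey=np.array([-ex[1],ex[0]]);n=np.array([.4489,.0622])
go([*(n-.017*ey),.182],ex)
E
```

```text
11.1 [0.452  0.0276 0.183 ] [0.11 0.2  0.25]
t [ 0.041 -0.016 -0.711] a [ 0.001  0.003 -0.019]
```

{"api": "drive_tool", "payload": {"rows": [{"ax": 0,"ay": 0,"az": 0,"tx": 0,"ty": 0,"tz": -0.2,"fingers": 0},{"ax": 0,"ay": 0,"az": 0,"tx": 0,"ty": 0,"tz": -0.4,"fingers": 0},{"ax": 0,"ay": 0,"az": 0,"tx": 0,"ty": 0,"tz": -0.5,"fingers": 0},{"ax": 0,"ay": 0,"az": 0,"tx": 0,"ty": 0,"tz": -0.55,"fingers": 0}]}}

```text
clock: 11.6
position: [0.451, 0.0409, 0.1831]
tool_rot: [[0.002, 0.997, 0.078], [-0.0, 0.078, -0.997], [-1.0, 0.002, 0.001]]
force: [1.0, -1.9, -1.3]
gripper_width: 0.005
```

{"api": "drive_tool", "payload": {"rows": [{"ax": 0,"ay": 0,"az": 0,"tx": 0,"ty": 0,"tz": -0.07,"fingers": 0},{"ax": 0,"ay": 0,"az": 0,"tx": 0,"ty": 0,"tz": -0.14,"fingers": 0},{"ax": 0,"ay": 0,"az": 0,"tx": 0,"ty": 0,"tz": -0.14,"fingers": 0}]}}

```text
clock: 11.98
position: [0.4509, 0.0432, 0.1831]
tool_rot: [[0.002, 0.997, 0.079], [-0.002, 0.079, -0.997], [-1.0, 0.002, 0.002]]
force: [-0.7, -16.0, -0.8]
gripper_width: 0.004
```

{"api": "drive_tool", "payload": {"rows": [{"ax": 0,"ay": 0,"az": 0,"tx": 0,"ty": 0,"tz": 0.5,"fingers": 0},{"ax": 0,"ay": 0,"az": 0,"tx": -0.2,"ty": 0,"tz": 1.2,"fingers": 0},{"ax": 0,"ay": 0,"az": 0,"tx": -2,"ty": 0,"tz": 1.4,"fingers": 0},{"ax": 0,"ay": 0,"az": 0,"tx": -4,"ty": 0,"tz": 1.6,"fingers": 0},{"ax": 0,"ay": 0,"az": 0,"tx": -6,"ty": 0,"tz": 1.6,"fingers": 0},{"ax": 0,"ay": 0,"az": 0,"tx": -6,"ty": 0,"tz": 1.6,"fingers": 0},{"ax": 0,"ay": 0,"az": 0,"tx": -6,"ty": 0,"tz": 1.6,"fingers": 0}]}}

```text
clock: 12.85
position: [0.4532, 0.0044, 0.3326]
tool_rot: [[0.002, 0.997, 0.078], [-0.0, 0.078, -0.997], [-1.0, 0.002, 0.0]]
force: [1.1, -0.3, -1.4]
gripper_width: 0.005
```

```bash
python3 - <<'E'
from h import *
s=robot.sense();print(s['clock'],np.round(s['position'],4),np.round(s['force'],2))
snap('wrist','w5')
im=cv2.imread('pics/w5.png');cv2.imwrite('pics/w5b.png',cv2.resize(im,(800,500),interpolation=cv2.INTER_CUBIC))
go([.375,-.22,.30],[1,0])
E
```

```text
12.85 [0.4532 0.0044 0.3326] [ 1.07 -0.3  -1.35]
t [ 1.282 -3.818  8.707] a [ 0.745 -0.    -0.005]
```

View pics/w5b.png

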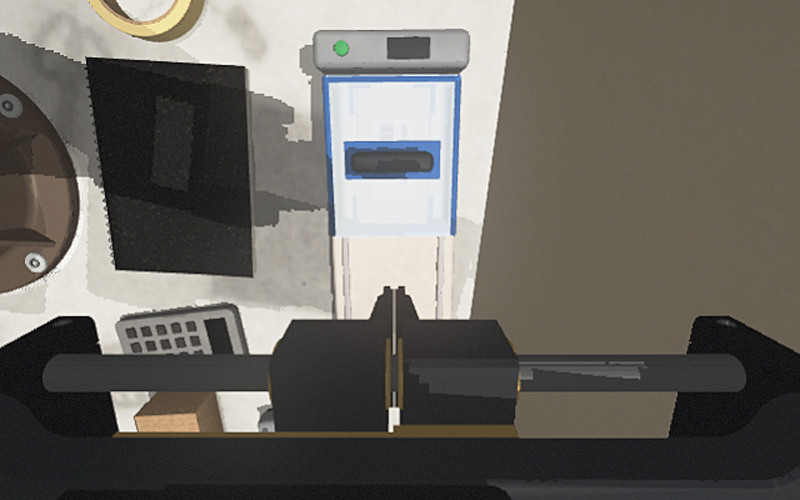

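```bash
python3 - <<'E'
from h import *
a=np.radians(4.5);ex=np.array([np.cos(a),np.sin(a)]);ey=np.array([-ex[1],ex[0]]);n=np.array([.4489,.0622])
for u,v in[(324,76),(461,76),(457,236),(329,236)]:
    p=w('w5',u/1.25,v/1.25,.095)[:2]-n;print((p@ex).round(4),(p@ey).round(4))
go([.38,-.34,.30],[1,0])
E
```

```text
-0.0516 0.0619
0.052 0.0618
0.0541 -0.0628
-0.0533 -0.0626
t [ 1.282 -3.992 13.508] a [ 0.745 -0.    -0.005]
```

{"api": "drive_tool", "payload": {"rows": [{"ax": 0.1,"ay": 0,"az": 0,"tx": 0,"ty": 0,"tz": 2,"fingers": 0},{"ax": 0.2,"ay": 0,"az": 0,"tx": 0,"ty": -0.4,"tz": 4.3,"fingers": 0},{"ax": 0.4,"ay": 0,"az": 0,"tx": 0.3,"ty": -1,"tz": 6.6,"fingers": 0},{"ax": 0.6,"ay": 0,"az": 0,"tx": 0.6,"ty": -2,"tz": 8.9,"fingers": 0},{"ax": 0.75,"ay": 0,"az": 0,"tx": 1,"ty": -3,"tz": 11.2,"fingers": 0},{"ax": 0.75,"ay": 0,"az": 0,"tx": 1.3,"ty": -4,"tz": 13.5,"fingers": 0},{"ax": 0.75,"ay": 0,"az": 0,"tx": 1.3,"ty": -4,"tz": 13.5,"fingers": 0},{"ax": 0.75,"ay": 0,"az": 0,"tx": 1.3,"ty": -4,"tz": 13.5,"fingers": 0}]}}

```text
clock: 13.9
position: [0.38, -0.3395, 0.2994]
tool_rot: [[0.001, 1.0, -0.001], [0.002, -0.001, -1.0], [-1.0, 0.001, -0.002]]
force: [0.3, 0.2, -0.2]
gripper_width: 0.004
```

{"api": "drive_tool", "payload": {"rows": [{"ax": 0,"ay": 0,"az": 0,"tx": 0,"ty": 0,"tz": 0,"fingers": 0},{"ax": 0,"ay": 0,"az": 0,"tx": 0,"ty": 0,"tz": 0,"fingers": 0}]}}

```text
clock: 14.15
position: [0.3808, -0.3388, 0.3007]
tool_rot: [[0.002, 1.0, 0.001], [-0.0, 0.001, -1.0], [-1.0, 0.002, 0.0]]
force: [0.1, -0.0, -0.4]
gripper_width: 0.007
```

```bash
python3 - <<'E'
from h import *
s=robot.sense();print(s['clock'],np.round(s['position'],4),np.round(s['force'],2),np.round(s['tool_rot'],3).tolist())
snap('wrist','w6')
im=cv2.imread('pics/w6.png');cv2.imwrite('pics/w6b.png',cv2.resize(im,(800,500),interpolation=cv2.INTER_CUBIC))
E
```

```text
14.15 [ 0.3808 -0.3388  0.3007] [ 0.08 -0.05 -0.4 ] [[0.002, 1.0, 0.001], [-0.0, 0.001, -1.0], [-1.0, 0.002, 0.0]]
```

View pics/w6b.png

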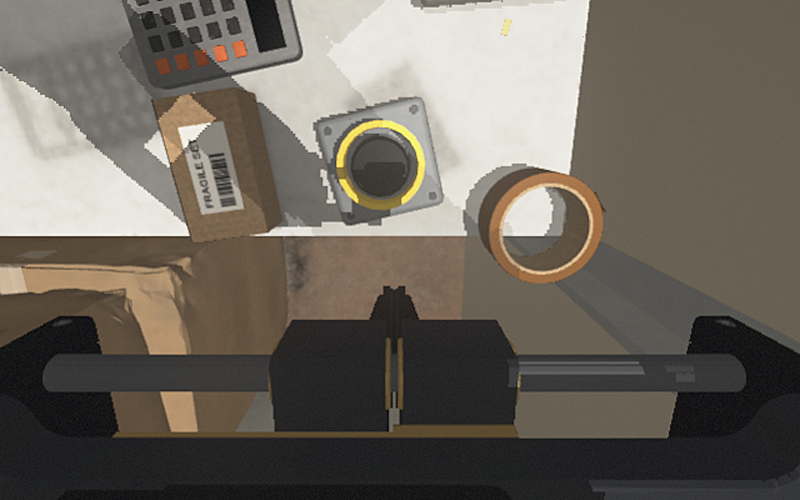

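```bash
python3 - <<'E'
from h import *
c=w('w6',381/1.25,165/1.25,.054);print(c,w('w6',380/1.25,165/1.25,.066))
print([w('w6',u/1.25,v/1.25,.054).round(4) for u,v in((336,165),(426,165),(381,120),(381,209))])
go([c[0],c[1],.17],[1,0]);go([c[0],c[1],.15],[1,0])
E
```

```text
[ 0.37167022 -0.28572349  0.054     ] [ 0.37121072 -0.28487085  0.066     ]
[array([ 0.3347, -0.2858,  0.054 ]), array([ 0.4087, -0.2857,  0.054 ]), array([ 0.3719, -0.2504,  0.054 ]), array([ 0.3714, -0.3223,  0.054 ])]
t [ 5.23  -0.374 -2.134] a [ 0.011  0.006 -0.024]
t [ 6.03  -0.376 -2.134] a [ 0.011  0.006 -0.024]
```

{"api": "drive_tool", "payload": {"rows": [{"ax": 0,"ay": 0,"az": 0,"tx": 1,"ty": -0.37,"tz": -1.2,"fingers": 0},{"ax": 0,"ay": 0,"az": 0,"tx": 2.4,"ty": -0.37,"tz": -2.1,"fingers": 0},{"ax": 0,"ay": 0,"az": 0,"tx": 4.2,"ty": -0.37,"tz": -2.13,"fingers": 0},{"ax": 0,"ay": 0,"az": 0,"tx": 5.2,"ty": -0.37,"tz": -2.13,"fingers": 0},{"ax": 0,"ay": 0,"az": 0,"tx": 5.7,"ty": -0.37,"tz": -2.13,"fingers": 0},{"ax": 0,"ay": 0,"az": 0,"tx": 6.0,"ty": -0.37,"tz": -2.13,"fingers": 0},{"ax": 0,"ay": 0,"az": 0,"tx": 6.0,"ty": -0.37,"tz": -2.13,"fingers": 0},{"ax": 0,"ay": 0,"az": 0,"tx": 6.0,"ty": -0.37,"tz": -2.13,"fingers": 0}]}}

```text
clock: 15.2
position: [0.3716, -0.2868, 0.1512]
tool_rot: [[0.003, 1.0, -0.0], [-0.001, -0.0, -1.0], [-1.0, 0.003, 0.001]]
force: [-0.8, 0.2, -0.0]
gripper_width: 0.003
```

```bash
python3 - <<'E'
from h import *
s=robot.sense();print(s['clock'],np.round(s['position'],4),np.round(s['force'],2))
go([.3715,-.2855,.132],[1,0])
E
```

```text
15.2 [ 0.3716 -0.2868  0.1512] [-0.78  0.19 -0.01]
t [ 0.769 -0.006 -0.053] a [-0.004  0.012 -0.029]
```

Descend in small steps, first to about 4 mm of travel to check contact.

{"api": "drive_tool", "payload": {"rows": [{"ax": 0,"ay": 0,"az": 0,"tx": 0.2,"ty": 0,"tz": -0.05,"fingers": 0},{"ax": 0,"ay": 0,"az": 0,"tx": 0.35,"ty": 0,"tz": -0.05,"fingers": 0},{"ax": 0,"ay": 0,"az": 0,"tx": 0.45,"ty": 0,"tz": -0.05,"fingers": 0},{"ax": 0,"ay": 0,"az": 0,"tx": 0.45,"ty": 0,"tz": -0.05,"fingers": 0}]}}

```text
clock: 15.7
position: [0.3715, -0.2854, 0.1393]
tool_rot: [[0.002, 1.0, -0.0], [-0.0, -0.0, -1.0], [-1.0, 0.002, 0.0]]
force: [0.5, 1.0, 5.1]
gripper_width: 0.004
```

{"api": "drive_tool", "payload": {"rows": [{"ax": 0,"ay": 0,"az": 0,"tx": 0.1,"ty": 0,"tz": 0,"fingers": 0},{"ax": 0,"ay": 0,"az": 0,"tx": 0.2,"ty": 0,"tz": 0,"fingers": 0},{"ax": 0,"ay": 0,"az": 0,"tx": 0.27,"ty": 0,"tz": 0,"fingers": 0},{"ax": 0,"ay": 0,"az": 0,"tx": 0.27,"ty": 0,"tz": 0,"fingers": 0}]}}

```text
clock: 16.2
position: [0.3715, -0.2854, 0.1327]
tool_rot: [[0.002, 1.0, -0.0], [-0.001, -0.0, -1.0], [-1.0, 0.002, 0.001]]
force: [-1.7, 1.6, 9.0]
gripper_width: 0.005
```

{"api": "drive_tool", "payload": {"rows": [{"ax": 0,"ay": 0,"az": 0,"tx": 0.02,"ty": 0,"tz": 0,"fingers": 0},{"ax": 0,"ay": 0,"az": 0,"tx": 0.02,"ty": 0,"tz": 0,"fingers": 0},{"ax": 0,"ay": 0,"az": 0,"tx": 0.02,"ty": 0,"tz": 0,"fingers": 0},{"ax": 0,"ay": 0,"az": 0,"tx": 0.02,"ty": 0,"tz": 0,"fingers": 0},{"ax": 0,"ay": 0,"az": 0,"tx": 0.02,"ty": 0,"tz": 0,"fingers": 0},{"ax": 0,"ay": 0,"az": 0,"tx": 0.02,"ty": 0,"tz": 0,"fingers": 0},{"ax": 0,"ay": 0,"az": 0,"tx": 0.02,"ty": 0,"tz": 0,"fingers": 0},{"ax": 0,"ay": 0,"az": 0,"tx": 0.02,"ty": 0,"tz": 0,"fingers": 0}]}}

```text
clock: 17.2
position: [0.3715, -0.2854, 0.1324]
tool_rot: [[0.002, 1.0, -0.0], [-0.001, -0.0, -1.0], [-1.0, 0.002, 0.001]]
force: [-0.7, 2.4, 8.9]
gripper_width: 0.0
```

```bash
python3 - <<'E'
from h import *
s=robot.sense();print(s['clock'],np.round(s['position'],4),np.round(s['force'],2))
snap('side','s2');im=cv2.imread('pics/s2.png')[100:350,230:420]
cv2.imwrite('pics/c3.png',cv2.resize(im,None,fx=2.4,fy=2.4,interpolation=cv2.INTER_CUBIC))
E
```

```text
17.2 [ 0.3715 -0.2854  0.1324] [-0.69  2.41  8.93]
```

View pics/c3.png

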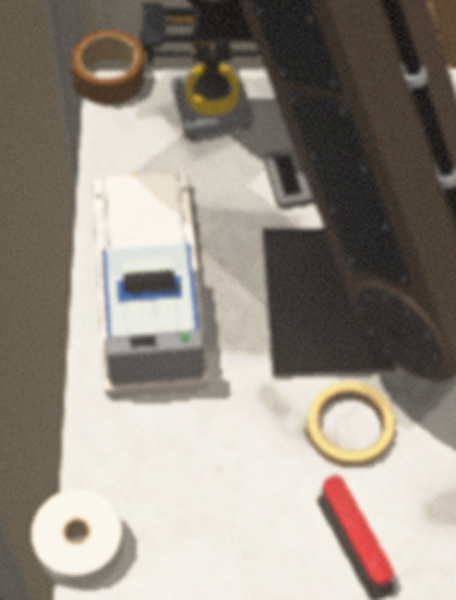

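The side crop shows the hood shut against the print head (handle near (148,283)). The fingers are inside the yellow ring at (212,85), and the bystanders are where they were. I'm handing in.

```bash
python3 -c "
from bench import robot
print(robot.job_done()); s=robot.sense(); print(s['clock'],s['position'],s['force'])"
```

```text
the job is handed in; nothing more can be done
None
the job is handed in; nothing more can be done
```

The carton is in the nest, the hood is shut over it, and I handed the job in with the fingers still holding the plunger near half travel. It took about 17 s on the robot's clock, and no verdict was reported.

- **Carton:** the wrist picture after letting go put its centre about 1 mm across and 1 mm along from the nest's centre, lying flat. I did not check it again through the hood.
- **Hood:** I pushed it by the handle with closed fingers until it stopped at 16 N. The picture afterwards put its centre within 1 mm of fully shut.
- **Plunger:** the tip height gives about 11.6 mm of travel. The 8.9 N of force suggests about 10 mm. The two disagree slightly, but both lie inside the 8–16 mm range.
- **Bystanders:** the label roll and brown tape look unmoved in the last side picture. The small brown box was hidden by the arm there, but it was in view just before I pressed the plunger and nothing touched it.
- **Refused move:** my first move call was rejected for missing fields, before anything had moved.

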